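# Pack the key-blank tray and close its case

## Robot

A 6-joint arm with a two-finger parallel gripper is mounted at the origin on the work surface. World frame = base frame: x ahead of the robot, y to its left, z up, the work surface at z = 0. Lengths are in m, angles in rad, forces in N, time in s.
With the tool pointing down it reaches from about 0.3 to 0.85 m from the base axis. Payload 4.2 kg.
Tool frame: the origin (TCP) lies midway between the tips of the shut fingers; the grasp point (between the pads) lies 19 mm behind it; x points along the fingers, y is the direction in which the jaws open and shut, and the axes are right-handed (so a half turn about x gives the same grasp; the last joint's range is limited). The gripper opens to 91 mm and grips with 3 to 60 N. Pads are 32 mm wide; open, the fingers measure 118 mm over their backs; the gripper's body (76 mm by 178 mm) begins 60 mm behind the grasp point.
Start: joints at [-1.245, 0.32, 1.565, -0, 1.257, -0.02], TCP at [0.195, -0.541, 0.214] pointing down, gripper open.
Joint ranges: [-3.11, 3.11], [-0.84, 2.01], [0.21, 2.61], [-1.34, 4.49], [0.05, 2.63], [-2.56, 2.56]. Speed limits (rad/s): [2.57, 2.57, 3.14, 3.14, 3.14, 3.14].

## Interface

Orientations are given as a unit quaternion [x, y, z, w].
In Python, from cell import env gives the robot as it stands.
- The arm moves only by the tool step_arm, never from a script. Its argument "motion" is a list of rows, each a list of 3 entries, a list of its own where there are three numbers: the gripper's target within -1 to 1 (fully open at 1, half-way at 0, shut at -1), then the shift along the world's x, y, z each as a share of 0.5 m, from -1 to 1, then the turn about the world's z as a share of pi/4 rad, from -1 to 1. In form: [[claw, [tx, ty, tz], yaw], ...]. A call has 1 to 12 rows; each row is the pose to reach, as a shift and turn from the pose commanded when the call began; what a row does not reach only later rows make up. A row lasts 1/12 s, in which the tool goes at most 41.7 mm and 7.16 degrees, less where a joint would pass 70% of its speed; a pose out of reach is approached as far as the arm can. A call with a number of a shift or a turn outside -1 to 1 is refused whole. A call with a gripper value outside its range is refused whole. The fingers move at their own pace and stop on an object; the grip force is fixed at half the most. Time passes only in rows, so rows that repeat a pose let the fingers close. It gives the time, the measured TCP pose, the force and the opening at its end, in the units of the state.
- env.sense(): the state, without advancing time (a new reading comes with each control period).
- env.grab_frame(name): name is "scene" or "side" or "wrist"; returns a dict with "img" (480x640x3 uint8, red, green, blue), "z_map" (480x640 float32, m along the optical axis (not along the pixel's ray), 0 where there is no reading), "intrinsics" (3x3 intrinsics, pixels), "R" (3x3) and "t" (3): a world point X has camera coordinates R X + t. Camera axes: x right, y down, z forward; pixel columns grow to the right and rows downward; lengths in m; the calibration is good to about 2 mm. A picture is of the moment at which its call begins.
- env.close_job(): hands the job in, once; it reports no verdict.
Trained networks look in the newest picture that a camera, given by its name, has taken for a name from the list of things; names that differ only in an ending like _2 or _b are one class to them, and where a whole thing is asked for, a point or a joint stands for the part that bears it (a point fixed in the world has none). Each returns a list of dicts, best first, with "score" (0 to 1); they miss things now and then, are a little off and sometimes report something else, mostly with a low value. They report only what shows in the picture. A call takes as long as a camera call.
- env.search_frame(label, camera): "rect" ([centre column, centre row, width, height] in pixels, round what is visible of it).
- env.regions_of(label, camera): "pixels" (480x640 bool, what is visible of it) and "rect" ([centre column, centre row, width, height] in pixels, round what is visible of it).
The state is a dict: "clock": time; "joints": joint angles; "qvel": joint speeds; "joint_torque": joint torques, N m; "position": TCP position; "tool_rot": TCP orientation; "contact_force": force on the tool from outside, world axes, zero at the start; "moment": the same for the moment, N m; "grip_width": finger opening in m.
Only numpy, scipy, OpenCV 4.12 (cv2) and the standard library are available. Lean on these libraries where they do the work, as an engineer would, in place of code of your own. Each camera call takes 0.05 s, during which the arm holds its last target.

## Task

Draw the green tray of key blanks out from under the counter riser and set it down gently, level and lengthwise on the floor of the grey case. Then fold the case's red lid fully shut, and last swing the clamp arm all the way down onto the lid. Keep the tray level all the time and leave the oil bottle, the screwdriver and the padlock where they are.

Things in the scene. Friction and masses are not known exactly. Their poses are not given: they have to be found in the camera images.
- tray: Green steel tray, 190 (own x) x 56 (y) x 14 mm high, walls 3 mm, about 0.3 kg, with key blanks fixed on its floor (6 mm high); the same either way round. Origin: centre of the underside, z up. At the start it lies on the table along the riser's x (within 0.05 rad); 65 to 75 mm of its -x end stick out towards the robot and can be pinched across the width; slide it out along its own -x.
- tray_handle (a point): Middle of the top edge of the tray's handle, 50 mm above the tray's underside, over its centre: an upright black plate, 12 mm thick along the tray's x, 36 mm along its y, rising from the tray's floor. At the start it is under the riser's plate, out of reach from above.
- riser: Fixed clear plastic counter riser (low shelf, aluminium side panels) with an open front: plate 200 mm (x) x 180 mm (y), underside 60 mm, top 66 mm above the table, on a 6 mm side panel along each side (162 mm between them). Origin: on the table under the middle of its front edge; x points in under the riser, away from the robot, z up.
- case: Fixed grey open case, outside 80 (x) x 214 (y) x 66 mm high, walls and floor 6 mm, inside 68 x 202 mm: the tray fits with its length along the case's y, either way round, 6 mm to spare all round, no room for fingers along its long sides. Origin: centre of the underside, z up. The lid is hinged at the +y end; the clamp stands on a bracket outside the -y end.
- lid (a joint): Angle of the case's dark red lid, a plate 80 x 214 x 8 mm without handle: 0 = shut on the rim (top 75 mm above the table), 1.57 = upright, more = leaning outward (stop 1.95). Stiff hinge (0.55 N m): it stays where it is left; push it shut on its outer face, 3 to 5 N near the free end. Starts at 1.6 to 1.8.
- lid_hinge (a point): Point on the lid's hinge line, at the middle of its length (case x = 0, y = +107 mm, 66.5 mm above the table). When shut the lid runs 214 mm from here along the case's -y. Its frame turns with the lid.
- clamp (a joint): Angle of the clamp arm about its pivot outside the case's -y end: 0 = fully down, level on the shut lid, pointing along the case's +y; 1.57 = upright, more = leaning outward (stop 2.2). It stays where it is left; 3 to 5 N at the grip move it. Starts at 1.8 to 2.1.
- clamp_pivot (a point): Pivot of the clamp arm (case x = 0, y = -127 mm, 82.5 mm above the table). The arm is a steel bar 20 mm wide, 10 mm thick (centred on this point) and 102 mm long from here, its last 36 mm a red grip 24 mm wide and 15 mm thick. Its frame turns with the arm.
- oiler: Bystander: yellow plastic oil bottle, 48 mm in diameter, 110 mm tall, standing on the table. Origin: centre of the underside.
- screwdriver: Bystander: screwdriver with orange handle, 170 mm long, 26 mm thick, lying on the table about along its x axis. Origin: on the underside near its middle.
- padlock: Bystander: brass padlock lying flat on the rear half of the riser, about 90 x 50 x 24 mm. Origin: centre of its body's underside.

How it is judged:
On the way, in this order (a step that is already met when the one before it is completed fails the run):
1. the tray lies flat on the case's floor, let go, while the lid is still open (z of tray in the frame of case between 0.002 and 0.01 m and horizontal distance between tray and case below 0.015 m and angle between the x axis of tray and the y axis of case, either way round below 0.15 rad and angle between tray's own z axis and vertical below 0.06 rad and contact force between tray and the fingers below 0.2 N and linear speed of tray below 0.02 m/s and value of joint lid above 0.5 rad), for 0.2 s.
2. the lid is fully shut over the tray (z of tray in the frame of case between 0.002 and 0.01 m and horizontal distance between tray and case below 0.015 m and angle between the x axis of tray and the y axis of case, either way round below 0.15 rad and angle between tray's own z axis and vertical below 0.06 rad and value of joint lid below 0.05 rad), for 0.2 s.
3. the clamp arm is fully down on the shut lid (value of joint lid below 0.05 rad and value of joint clamp below 0.08 rad), for 0.2 s.
At the end, for the whole second after the job is handed in: The tray lies at rest on the case's floor (underside within 4 mm of it, centred within 15 mm, level within 0.06 rad, its long side along the case's within 0.15 rad), the lid is shut (under 0.05 rad) and the clamp arm is down (under 0.08 rad) (all of step 3 and z of tray in the frame of case between 0.002 and 0.01 m and horizontal distance between tray and case below 0.015 m and angle between the x axis of tray and the y axis of case, either way round below 0.15 rad and angle between tray's own z axis and vertical below 0.06 rad and contact force between tray and the fingers below 0.2 N and linear speed of tray below 0.02 m/s); the robot touches nothing.
It fails at once if the oil bottle is moved by more than 40 mm (distance of oiler from where it was at the start of the episode above 0.04 m).
It fails at once if the screwdriver is moved by more than 40 mm (distance of screwdriver from where it was at the start of the episode above 0.04 m).
It fails at once if the padlock is moved by more than 40 mm (distance of padlock from where it was at the start of the episode above 0.04 m).
It fails at once if the tray is tilted by more than 0.6 rad (angle between tray's own z axis and vertical above 0.6 rad).
It fails at once if the tray is dropped into the case (faster than 0.6 m/s there) (horizontal distance between tray and case below 0.06 m and z of tray in the frame of case below 0.07 m and linear speed of tray above 0.6 m/s).
It also fails if it takes over 72 s, if anything falls off the work surface, if the arm or the gripper's body presses on something with over 40 N, if the wrist force passes 120 N, or if a joint passes its speed limit or range.

## Working session

There is one attempt and no reset: what is moved stays moved. The work goes in short steps, Python scripts to look and compute and a tool call to move; the robot and the scene stay as the last step left them, time stands still between calls to the robot, and variables do not carry over. Pictures are saved under pics/ and viewed, and the job is handed in when it is done.

Besides the shell and the picture viewer there is one more tool, called as a command line: name --argument value ..., lists and objects as JSON in quotes. step_arm: Moves the arm, as the interface text tells. Shift numbers are shares of 0.5 m and turn numbers shares of pi/4 rad, none past 1 either way. Its arguments: {"type":"object","properties":{"motion":{"type":"array","items":{"type":"array"}}},"required":["motion"]}

```bash
ls; mkdir -p pics; cat > h.py <<'E'
import numpy as np, cv2
from cell import env
def grab(n,f=None):
    d=env.grab_frame(n)
    if f: cv2.imwrite('pics/'+f,d['img'][:,:,::-1])
    return d
def cloud(d):
    z=d['z_map'];K=d['intrinsics'];v,u=np.mgrid[0:480,0:640]
    P=np.stack([(u-K[0,2])/K[0,0]*z,(v-K[1,2])/K[1,1]*z,z],-1)
    W=(P-d['t'])@d['R']
    W[z<=0]=np.nan
    return W
def st():
    s=env.sense();print({k:np.round(s[k],4).tolist() for k in ('clock','joints','position','tool_rot','contact_force','grip_width')})
E
python3 - <<'E'
from h import *
for n in ('scene','side','wrist'):
    d=grab(n,n+'0.png'); np.savez('/tmp/'+n+'0.npz',**d)
    print(n,(-d['R'].T@d['t']).round(3),d['R'][2].round(3))
    for l in ('tray','riser','case','lid','clamp','oiler','screwdriver','padlock'):
        r=env.regions_of(l,n)
        if r:
            W=cloud(d)[r[0]['pixels']]
            print(l,round(r[0]['score'],2),np.round(r[0]['rect']),np.nanmedian(W,0).round(3),np.nanpercentile(W,3,axis=0).round(3),np.nanpercentile(W,97,axis=0).round(3))
            np.save(f'/tmp/{n}_{l}.npy',r[0]['pixels'])
st()
E
```

```text
pics
scene [0.919 0.541 1.001] [-0.259 -0.48  -0.838]
tray 0.78 [328. 182.  25.  22.] [ 0.499 -0.205  0.005] [ 0.484 -0.229 -0.001] [ 0.517 -0.173  0.015]
riser 0.67 [275. 203. 119. 101.] [ 0.648 -0.17   0.065] [ 0.555 -0.277  0.01 ] [ 0.751 -0.092  0.068]
case 0.83 [427. 269. 126. 154.] [0.51  0.187 0.052] [0.474 0.024 0.002] [0.552 0.296 0.277]
clamp 0.72 [376. 218.  21.  48.] [0.511 0.027 0.127] [ 0.427 -0.073 -0.001] [0.522 0.057 0.175]
oiler 0.83 [281. 268.  22.  43.] [0.733 0.006 0.069] [ 0.709 -0.016  0.007] [0.752 0.017 0.11 ]
screwdriver 0.83 [369. 241.  46.  22.] [0.51  0.014 0.022] [0.447 0.004 0.011] [0.532 0.026 0.028]
padlock 0.66 [269. 204.  28.  37.] [ 0.676 -0.155  0.087] [ 0.641 -0.188  0.068] [ 0.717 -0.123  0.092]
side [0.111 0.676 0.589] [ 0.502 -0.678 -0.537]
tray 0.82 [406. 239.  49.  28.] [ 0.526 -0.202  0.006] [ 0.481 -0.23   0.   ] [ 0.572 -0.166  0.015]
riser 0.67 [354. 212. 112.  78.] [ 0.637 -0.129  0.065] [ 0.548 -0.285  0.002] [ 0.742 -0.091  0.068]
case 0.97 [293. 296. 155. 181.] [0.505 0.273 0.066] [0.469 0.031 0.005] [0.546 0.296 0.272]
lid 0.58 [248. 283.  60. 150.] [0.506 0.293 0.19 ] [0.471 0.288 0.073] [0.548 0.297 0.279]
clamp 0.55 [357. 232.  33.  63.] [0.506 0.029 0.13 ] [0.496 0.007 0.084] [0.518 0.056 0.174]
oiler 0.94 [275. 224.  25.  58.] [0.714 0.003 0.059] [ 0.703 -0.017  0.004] [0.735 0.016 0.109]
screwdriver 0.69 [358. 280.  72.  40.] [0.47  0.019 0.02 ] [0.441 0.001 0.007] [0.593 0.027 0.027]
padlock 0.7 [336. 195.  43.  24.] [ 0.662 -0.154  0.085] [ 0.634 -0.189  0.066] [ 0.713 -0.124  0.091]
wrist [ 0.261 -0.517  0.386] [-0.232 -0.085 -0.969]
{'clock': 1.35, 'joints': [-1.245, 0.3196, 1.5645, -0.0, 1.2574, -0.02], 'position': [0.1949, -0.541, 0.214], 'tool_rot': [-0.6966, -0.1216, 0.6966, -0.1217], 'contact_force': [-1.1755, -0.3, 0.4104], 'grip_width': 0.091}
```

View pics/scene0.png

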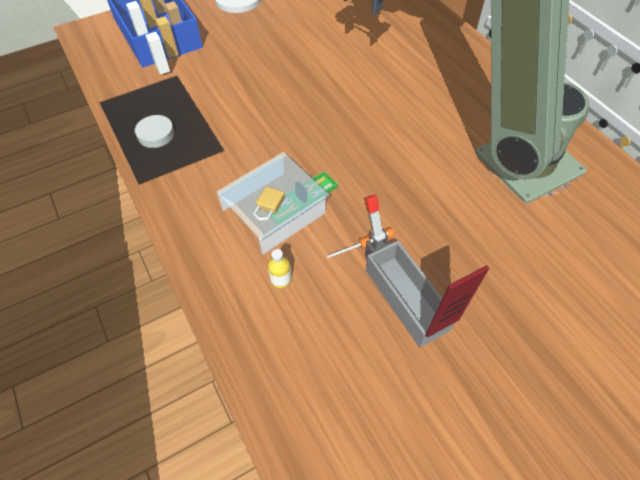

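View pics/side0.png

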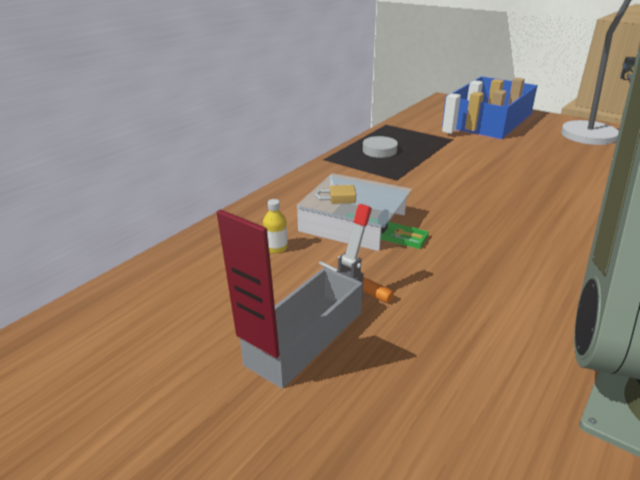

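```bash
python3 - <<'E'
import numpy as np,cv2
from h import cloud
D={n:dict(np.load(f'/tmp/{n}0.npz')) for n in('scene','side')}
W=np.concatenate([cloud(D[n]).reshape(-1,3) for n in D]); 
C=np.concatenate([D[n]['img'].reshape(-1,3) for n in D]).astype(int)
ok=~np.isnan(W[:,0]);W=W[ok];C=C[ok]
# case rim
m=(W[:,2]>.060)&(W[:,2]<.070)&(W[:,0]>.44)&(W[:,0]<.58)&(W[:,1]>.05)&(W[:,1]<.31)
print('rim',m.sum(),cv2.minAreaRect(W[m][:,:2].astype(np.float32)),W[m][:,2].mean())
# tray green
g=(C[:,1]>C[:,0]*1.3)&(C[:,1]>C[:,2]*1.2)&(W[:,2]<.03)&(W[:,0]>.4)&(W[:,0]<.75)&(W[:,1]<-.1)&(W[:,1]>-.3)
print('tray',g.sum(),cv2.minAreaRect(W[g][:,:2].astype(np.float32)),np.percentile(W[g],[1,50,99],axis=0).round(3).tolist())
# riser plate top
m=(W[:,2]>.061)&(W[:,2]<.070)&(W[:,0]>.5)&(W[:,0]<.8)&(W[:,1]>-.32)&(W[:,1]<-.05)
print('riser',m.sum(),cv2.minAreaRect(W[m][:,:2].astype(np.float32)))
# lid
m=(W[:,2]>.09)&(W[:,1]>.25)&(W[:,1]<.36)&(W[:,0]>.4)&(W[:,0]<.6)
P=W[m];p=np.polyfit(P[:,2],P[:,1],1);print('lid',m.sum(),np.percentile(P,[1,99],axis=0).round(3).tolist(),p)
m=(W[:,2]>.09)&(W[:,1]>-.04)&(W[:,1]<.1)&(W[:,0]>.45)&(W[:,0]<.56)
P=W[m];p=np.polyfit(P[:,2],P[:,1],1);print('clamp',m.sum(),np.percentile(P,[1,50,99],axis=0).round(3).tolist(),p)
E
```

```text
rim 2020 ((0.510257363319397, 0.17065882682800293), (0.2411430925130844, 0.08391916751861572), 89.4697494506836) 0.06467632401052988
tray 859 ((0.5270410180091858, -0.196886345744133), (0.09165769070386887, 0.06361033767461777), 9.37167739868164) [[0.479, -0.23, -0.001], [0.512, -0.199, 0.006], [0.574, -0.164, 0.016]]
riser 7208 ((0.6506640315055847, -0.19238901138305664), (0.203380286693573, 0.18726201355457306), 10.1890287399292)
lid 6916 [[0.471, 0.287, 0.092], [0.552, 0.297, 0.281]] [0.02552023 0.28852038]
clamp 1205 [[0.495, 0.004, 0.09], [0.508, 0.027, 0.135], [0.523, 0.055, 0.176]] [-0.46188948  0.0903778 ]
```

```bash
cat >> h.py <<'E'
from scipy.spatial.transform import Rotation as Ro
def jaw():
    s=env.sense();R=Ro.from_quat(s['tool_rot']).as_matrix();return np.degrees(np.arctan2(R[1,1],R[0,1])),R
def proj(d,P):
    c=np.asarray(P)@d['R'].T+d['t'];p=c@d['intrinsics'].T;return p[:,:2]/p[:,2:]
E
python3 - <<'E'
from h import *
D={n:dict(np.load(f'/tmp/{n}0.npz')) for n in('scene','side')}
print(jaw())
# tables: per-camera plane/edge histograms
for n in D:
    W=cloud(D[n]);I=D[n]['img'].astype(int)
    q=lambda m:W[m]
    m=(W[...,2]>.058)&(W[...,2]<.070)&(W[...,0]>.44)&(W[...,0]<.58)&(W[...,1]>.10)&(W[...,1]<.26)
    P=W[m];
    for nm,s in(('lo',P[:,0]<.51),('hi',P[:,0]>.51)):
        Q=P[s];print(n,nm,len(Q),np.percentile(Q[:,0],[2,50,98]).round(4), np.polyfit(Q[:,1]-.175,Q[:,0],1).round(4))
    m=(W[...,2]>.058)&(W[...,2]<.070)&(W[...,0]>.485)&(W[...,0]<.535)&(W[...,1]>.03)&(W[...,1]<.1)
    print('  -yend',np.percentile(W[m][:,1],[2,50,98]).round(4))
    # riser top
    m=(W[...,2]>.062)&(W[...,2]<.072)&(W[...,0]>.5)&(W[...,0]<.8)&(W[...,1]>-.32)&(W[...,1]<-.05)
    print('  riser',cv2.minAreaRect(W[m][:,:2].astype(np.float32)))
    g=(I[...,1]>I[...,0]*1.6)&(I[...,1]>I[...,2]*1.5)&(W[...,2]<.03)&(W[...,0]>.4)&(W[...,0]<.6)&(W[...,1]<-.1)&(W[...,1]>-.3)
    c=cv2.minAreaRect(W[g][:,:2].astype(np.float32)); print('  tray',g.sum(),c)
    big=cv2.resize(D[n]['img'][150:310,230:470] if n=='scene' else D[n]['img'][190:350,230:470],None,fx=3.3,fy=3.3,interpolation=cv2.INTER_CUBIC);cv2.imwrite(f'pics/{n}0z.png',big[...,::-1])
E
```

```text
(np.float64(-70.18891674161318), array([[ 1.51297097e-05,  3.38919916e-01, -9.40815227e-01],
       [-9.74704171e-05, -9.40815222e-01, -3.38919915e-01],
       [-9.99999995e-01,  9.68294125e-05,  1.88004043e-05]]))
scene lo 240 [0.4704 0.4757 0.4782] [0.0103 0.4752]
scene hi 285 [0.5445 0.5493 0.5523] [0.0094 0.5489]
  -yend [0.0377 0.0632 0.0754]
  riser ((0.651138424873352, -0.19162827730178833), (0.202240452170372, 0.18440091609954834), 10.154366493225098)
  tray 186 ((0.5028916597366333, -0.20071671903133392), (0.03569335862994194, 0.05893351137638092), 8.242372512817383)
side lo 512 [0.4686 0.471  0.4763] [0.0099 0.4715]
side hi 297 [0.5423 0.5444 0.5503] [0.0066 0.5453]
  -yend [0.0371 0.0593 0.0752]
  riser ((0.6500348448753357, -0.19250209629535675), (0.2021017074584961, 0.18726201355457306), 10.1890287399292)
  tray 513 ((0.5270571112632751, -0.1969836950302124), (0.09165769070386887, 0.06341301649808884), 9.37167739868164)
```

View pics/wrist0.png

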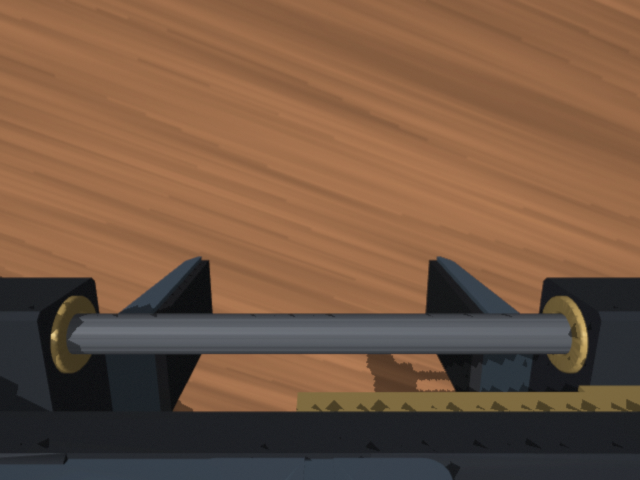

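View pics/scene0z.png

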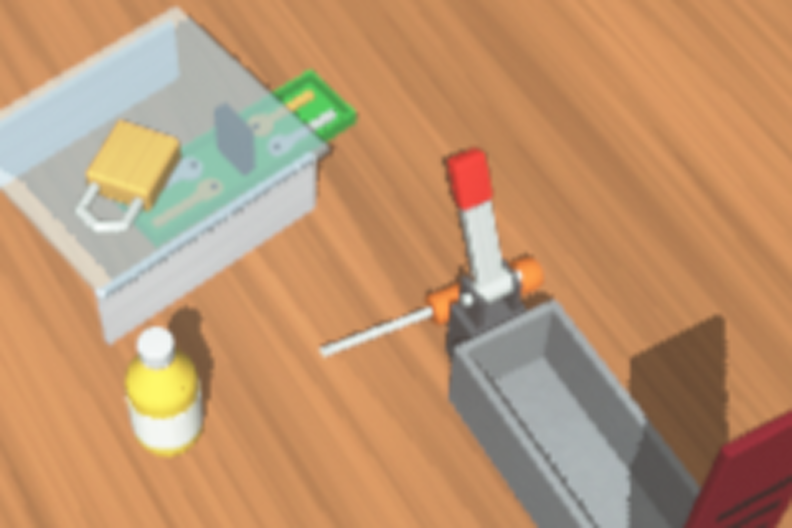

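View pics/side0z.png

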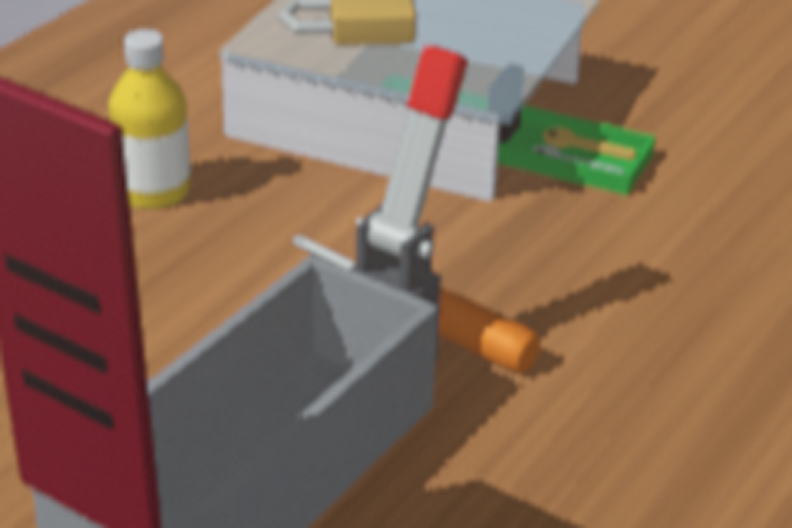

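```bash
cat >> h.py <<'E'
def unproj(d,uv,z):
    K=d['intrinsics'];r=np.linalg.inv(K)@np.array([uv[0],uv[1],1.]);r=d['R'].T@r;c=-d['R'].T@d['t'];return c+r*(z-c[2])/r[2]
E
python3 - <<'E'
from h import *
D={n:dict(np.load(f'/tmp/{n}0.npz')) for n in('scene','side')}
z=lambda n,p:(p[0]/3.3+230,p[1]/3.3+(150 if n=='scene' else 190))
for n,p,h in(('scene',(312,70),.014),('scene',(357,112),.014),('side',(655,133),.014),('side',(628,190),.003),('scene',(465,150),.175),('scene',(490,165),.175)):
    print(n,p,unproj(D[n],z(n,p),h).round(4))
E
```

```text
scene (312, 70) [ 0.4897 -0.2276  0.014 ]
scene (357, 112) [ 0.4808 -0.1734  0.014 ]
side (655, 133) [ 0.487  -0.2335  0.014 ]
side (628, 190) [ 0.477  -0.1773  0.003 ]
scene (465, 150) [0.5091 0.0039 0.175 ]
scene (490, 165) [0.502  0.0218 0.175 ]
```

step_arm --motion '[[1,[0.62,0.682,-0.108],-0.222],[1,[0.62,0.682,-0.108],-0.222],[1,[0.62,0.682,-0.108],-0.222],[1,[0.62,0.682,-0.108],-0.222],[1,[0.62,0.682,-0.108],-0.222],[1,[0.62,0.682,-0.108],-0.222],[1,[0.62,0.682,-0.108],-0.222],[1,[0.62,0.682,-0.108],-0.222],[1,[0.62,0.682,-0.108],-0.222],[1,[0.62,0.682,-0.108],-0.222],[1,[0.62,0.682,-0.108],-0.222],[1,[0.62,0.682,-0.108],-0.222]]'

```text
clock: 2.35
position: [0.5083, -0.1955, 0.1593]
tool_rot: [0.705, 0.063, -0.704, 0.061]
contact_force: [-0.1, 1.3, 0.1]
grip_width: 0.0914
```

```bash
python3 - <<'E'
from h import *
st();print(jaw()[0])
d=grab('wrist','w1.png');np.savez('/tmp/w1.npz',**d);grab('scene','s1.png')
W=cloud(d);I=d['img'].astype(int)
g=(I[...,1]>I[...,0]*1.5)&(I[...,1]>I[...,2]*1.4)&(W[...,2]<.03)
print(g.sum(),cv2.minAreaRect(W[g][:,:2].astype(np.float32)))
E
```

```text
{'clock': 2.35, 'joints': [-0.3899, 0.313, 1.7198, 0.0028, 1.1082, 1.0035], 'position': [0.5083, -0.1955, 0.1593], 'tool_rot': [0.705, 0.0629, -0.7038, 0.0615], 'contact_force': [-0.0698, 1.2857, 0.0683], 'grip_width': 0.0914}
-79.90842321135375
4298 ((0.5128804445266724, -0.20099607110023499), (0.06559475511312485, 0.05774107202887535), 9.165570259094238)
```

View pics/w1.png

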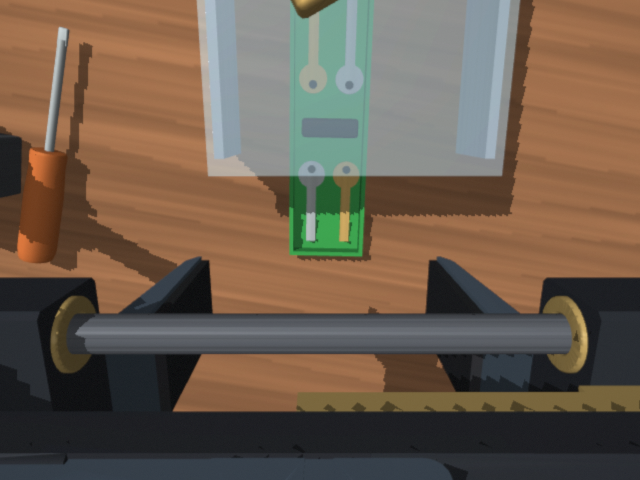

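step_arm --motion '[[1,[0.018,0.001,-0.06],0],[1,[0.018,0.001,-0.13],0],[1,[0.018,0.001,-0.2],0],[1,[0.018,0.001,-0.26],0],[1,[0.018,0.001,-0.29],0],[1,[0.018,0.001,-0.305],0],[1,[0.018,0.001,-0.31],0],[1,[0.018,0.001,-0.31],0],[1,[0.018,0.001,-0.31],0]]'

```text
clock: 3.2
position: [0.5146, -0.2005, 0.0063]
tool_rot: [0.705, 0.06, -0.704, 0.061]
contact_force: [0.3, 0.1, -0.1]
grip_width: 0.0911
```

```bash
python3 - <<'E'
from h import *
st();print(jaw()[0])
d=grab('wrist','w2.png')
E
```

```text
{'clock': 3.2, 'joints': [-0.3922, 0.4956, 1.8834, -0.0003, 0.7599, 1.0082], 'position': [0.5146, -0.2005, 0.0063], 'tool_rot': [0.7053, 0.0598, -0.7037, 0.0607], 'contact_force': [0.2638, 0.1426, -0.1003], 'grip_width': 0.0911}
-80.2245412704025
```

View pics/w2.png

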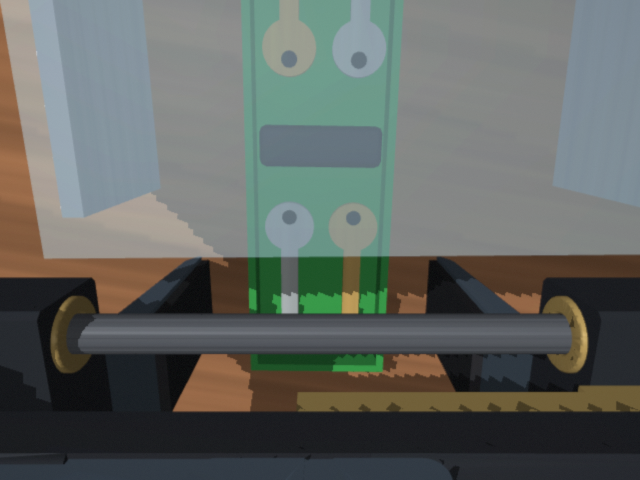

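step_arm --motion '[[-1,[0,0,0],0],[-1,[0,0,0],0],[-1,[0,0,0],0],[-1,[0,0,0],0],[-1,[0,0,0],0],[-1,[0,0,0],0],[-1,[0,0,0],0],[-1,[0,0,0],0]]'

```text
clock: 3.92
position: [0.514, -0.1995, 0.0051]
tool_rot: [0.705, 0.061, -0.704, 0.061]
contact_force: [-0.3, -0.3, 0.4]
grip_width: 0.0558
```

step_arm --motion '[[-1,[-0.015,-0.0026,0],0],[-1,[-0.04,-0.0069,0],0],[-1,[-0.075,-0.013,0],0],[-1,[-0.11,-0.019,0],0],[-1,[-0.145,-0.025,0],0],[-1,[-0.18,-0.0311,0],0],[-1,[-0.215,-0.0372,0],0],[-1,[-0.25,-0.0432,0],0],[-1,[-0.28,-0.0484,0],0],[-1,[-0.305,-0.0527,0],0],[-1,[-0.315,-0.0545,0],0],[-1,[-0.315,-0.0545,0],0]]'

```text
clock: 4.92
position: [0.3545, -0.2267, 0.0051]
tool_rot: [-0.704, -0.061, 0.705, -0.06]
contact_force: [-5.2, -1.7, 4.3]
grip_width: 0.0558
```

```bash
python3 - <<'E'
from h import *
st();print(jaw()[0])
for n in('side','scene'):
  d=grab(n,n+'3.png')
E
```

```text
{'clock': 4.9167, 'joints': [-0.5955, 0.3489, 2.1805, -0.0015, 0.6144, 0.8058], 'position': [0.3545, -0.2267, 0.0051], 'tool_rot': [-0.7038, -0.0605, 0.7053, -0.0601], 'contact_force': [-5.213, -1.7472, 4.3066], 'grip_width': 0.0558}
-80.21149416679266
```

View pics/side3.png

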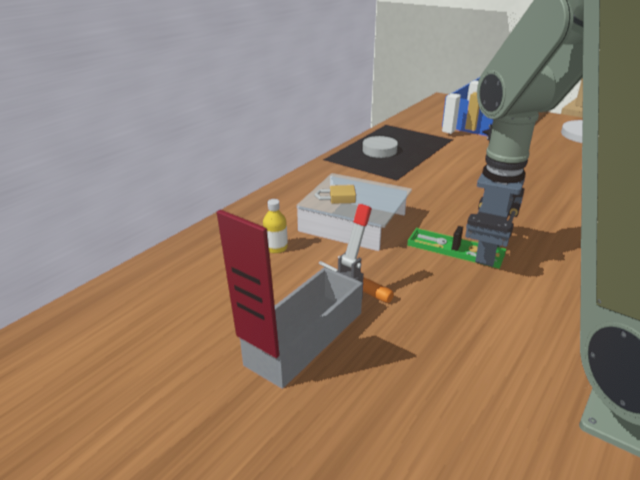

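step_arm --motion '[[0.6,[0,0,0],0],[1,[0,0,0],0],[1,[0,0,0],0],[1,[0,0,0],0],[1,[0,0,0.04],0],[1,[0,0,0.1],0],[1,[0,0,0.17],0],[1,[0,0,0.24],0.1],[1,[0,0,0.29],0.2],[1,[0,0,0.29],0.3],[1,[0,0,0.29],0.5],[1,[0,0,0.29],0.65]]'

```text
clock: 6.02
position: [0.3569, -0.2267, 0.1506]
tool_rot: [0.669, 0.23, -0.668, 0.231]
contact_force: [-0.8, -0.5, -0.7]
grip_width: 0.0911
```

step_arm --motion '[[1,[0,0,0],0.2],[1,[0,0,0],0.4],[1,[0,0,0],0.6],[1,[0,0,0],0.8],[1,[0,0,0],0.95],[1,[0,0,0],1],[1,[0,0,0],1]]'

```text
clock: 6.6
position: [0.3566, -0.2265, 0.1498]
tool_rot: [0.53, 0.468, -0.53, 0.468]
contact_force: [-0.3, 0.3, 1.0]
grip_width: 0.091
```

```bash
python3 - <<'E'
from h import *
st();print(jaw()[0])
for n in('side','scene','wrist'):
  d=grab(n,n+'4.png')
  W=cloud(d);I=d['img'].astype(int)
  g=(I[...,1]>I[...,0]*1.5)&(I[...,1]>I[...,2]*1.4)&(W[...,2]<.03)
  if g.sum()>20: print(n,g.sum(),cv2.minAreaRect(W[g][:,:2].astype(np.float32)))
  m=(I.max(-1)<70)&(W[...,2]>.03)&(W[...,2]<.056)&(np.hypot(W[...,0]-.417,W[...,1]+.2165)<.04)
  if m.sum()>5: print(' handle',m.sum(),cv2.minAreaRect(W[m][:,:2].astype(np.float32)),np.nanmax(W[m][:,2]))
E
```

```text
{'clock': 6.6, 'joints': [-0.5934, 0.1375, 1.9879, 0.0003, 1.0163, -0.4702], 'position': [0.3566, -0.2265, 0.1498], 'tool_rot': [0.5299, 0.4683, -0.5298, 0.4682], 'contact_force': [-0.263, 0.2941, 1.0114], 'grip_width': 0.091}
-7.062542000639528
side 1263 ((0.41756051778793335, -0.21558929979801178), (0.1904124915599823, 0.06162022426724434), 8.862072944641113)
 handle 91 ((0.41484737396240234, -0.2116144597530365), (0.009877899661660194, 0.03150708228349686), 6.493831157684326) 0.05159272775512014
scene 823 ((0.42048966884613037, -0.2147386372089386), (0.19157366454601288, 0.060086872428655624), 8.924443244934082)
 handle 69 ((0.4219508469104767, -0.21194761991500854), (0.00913800485432148, 0.03296263515949249), 9.920467376708984) 0.0520805004683953
wrist 14285 ((0.4221126139163971, -0.2182311713695526), (0.19951817393302917, 0.06122710183262825), 8.842467308044434)
 handle 1247 ((0.4194066822528839, -0.21602827310562134), (0.012092855758965015, 0.036137375980615616), 8.925159454345703) 0.053227880988165104
```

View pics/wrist4.png

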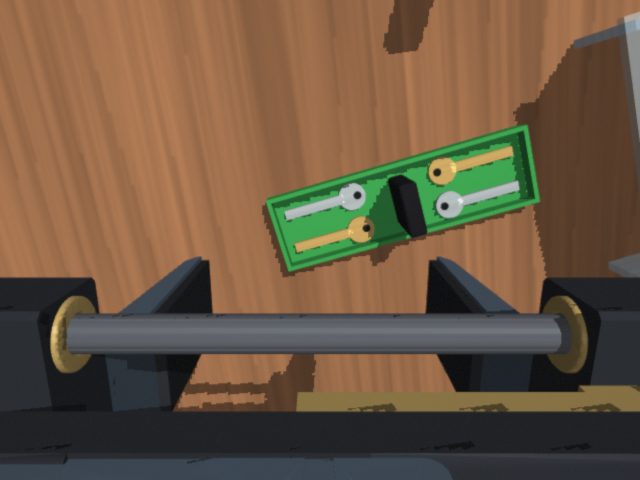

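step_arm --motion '[[1,[0.05,0.01,0],0.12],[1,[0.1,0.02,0],0.24],[1,[0.124,0.023,-0.02],0.357],[1,[0.124,0.023,-0.07],0.357],[1,[0.124,0.023,-0.07],0.357]]'

```text
clock: 7.17
position: [0.4167, -0.2137, 0.1117]
tool_rot: [0.46, 0.539, -0.461, 0.534]
contact_force: [-0.9, 0.1, -0.5]
grip_width: 0.0911
```

```bash
python3 - <<'E'
from h import *
st();print(jaw()[0])
for n in('wrist',):
  d=grab(n,n+'5.png')
  W=cloud(d);I=d['img'].astype(int)
  g=(I[...,1]>I[...,0]*1.5)&(I[...,1]>I[...,2]*1.4)&(W[...,2]<.03)
  if g.sum()>20: print(n,g.sum(),cv2.minAreaRect(W[g][:,:2].astype(np.float32)))
  m=(I.max(-1)<70)&(W[...,2]>.03)&(W[...,2]<.056)&(np.hypot(W[...,0]-.417,W[...,1]+.2165)<.04)
  if m.sum()>5: print(' handle',m.sum(),cv2.minAreaRect(W[m][:,:2].astype(np.float32)),np.nanmax(W[m][:,2]))
E
```

```text
{'clock': 7.1667, 'joints': [-0.4984, 0.2534, 1.9467, 0.0001, 0.9487, -0.6506], 'position': [0.4167, -0.2137, 0.1117], 'tool_rot': [0.4601, 0.5391, -0.4611, 0.534], 'contact_force': [-0.863, 0.1154, -0.4968], 'grip_width': 0.0911}
8.715905470631617
wrist 16571 ((0.42033496499061584, -0.21891120076179504), (0.20095205307006836, 0.06227586790919304), 8.854987144470215)
 handle 1385 ((0.41946226358413696, -0.2159823179244995), (0.011620381847023964, 0.03607584536075592), 9.185486793518066) 0.05298379757448848
```

View pics/wrist5.png

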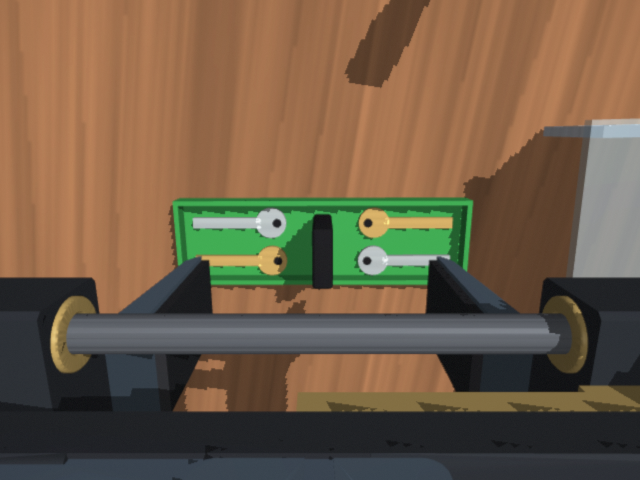

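step_arm --motion '[[1,[0,-0.002,-0.06],0.005],[1,[0,-0.002,-0.12],0.005],[1,[0,-0.002,-0.165],0.005],[1,[0,-0.002,-0.185],0.005],[1,[0,-0.002,-0.19],0.005],[1,[0,-0.002,-0.19],0.005],[-1,[0,-0.002,-0.19],0.005],[-1,[0,-0.002,-0.19],0.005],[-1,[0,-0.002,-0.19],0.005],[-1,[0,-0.002,-0.19],0.005],[-1,[0,-0.002,-0.19],0.005],[-1,[0,-0.002,-0.19],0.005]]'

```text
clock: 8.22
position: [0.4185, -0.2163, 0.0203]
tool_rot: [0.46, 0.537, -0.459, 0.538]
contact_force: [0.0, 0.4, -0.1]
grip_width: 0.0543
```

step_arm --motion '[[-1,[0,0,0],0],[-1,[0,0,0],0],[-1,[0,0,0],0],[-1,[0,0,0],0],[-1,[0,0,0],0]]'

```text
clock: 8.63
position: [0.4184, -0.2162, 0.0199]
tool_rot: [0.46, 0.537, -0.46, 0.537]
contact_force: [0.3, -0.2, -0.5]
grip_width: 0.0205
```

step_arm --motion '[[-1,[0,0,0],0],[-1,[0,0,0],0],[-1,[0,0,0],0],[-1,[0,0,0],0]]'

```text
clock: 8.97
position: [0.4185, -0.2162, 0.0199]
tool_rot: [0.46, 0.537, -0.459, 0.537]
contact_force: [1.4, -0.3, 0.3]
grip_width: 0.0118
```

step_arm --motion '[[-1,[0,0,0.01],0],[-1,[0,0,0.03],0],[-1,[0,0,0.06],0],[-1,[0,0,0.1],0],[-1,[0,0,0.12],0],[-1,[0,0,0.12],0]]'

```text
clock: 9.47
position: [0.4196, -0.2169, 0.082]
tool_rot: [0.46, 0.536, -0.459, 0.539]
contact_force: [-0.2, 0.2, -1.7]
grip_width: 0.0119
```

```bash
python3 - <<'E'
from h import *
st();print(jaw()[0])
for n in('side','wrist','scene'):
  d=grab(n,n+'6.png')
  W=cloud(d);I=d['img'].astype(int)
  g=(I[...,1]>I[...,0]*1.5)&(I[...,1]>I[...,2]*1.4)&(W[...,2]<.12)
  P=W[g]
  A=np.c_[P[:,:2]-P[:,:2].mean(0),np.ones(len(P))];print(n,len(P),'plane',np.linalg.lstsq(A,P[:,2],rcond=None)[0].round(3),cv2.minAreaRect(P[:,:2].astype(np.float32)))
E
```

```text
{'clock': 9.4667, 'joints': [-0.5015, 0.2907, 1.9857, 0.0, 0.8609, -0.6575], 'position': [0.4196, -0.2169, 0.082], 'tool_rot': [0.4598, 0.5359, -0.4592, 0.539], 'contact_force': [-0.2488, 0.2084, -1.7094], 'grip_width': 0.0119}
8.938886046435766
side 1300 plane [-0.015  0.148  0.068] ((0.43236595392227173, -0.23973771929740906), (0.21022289991378784, 0.11332172900438309), 9.527981758117676)
wrist 19716 plane [-0.025  0.159  0.068] ((0.4402938187122345, -0.20890657603740692), (0.23706811666488647, 0.06347829848527908), 2.6470391750335693)
scene 824 plane [-0.004  0.052  0.065] ((0.41988852620124817, -0.2145708203315735), (0.19188566505908966, 0.059963081032037735), 8.299278259277344)
```

View pics/side6.png

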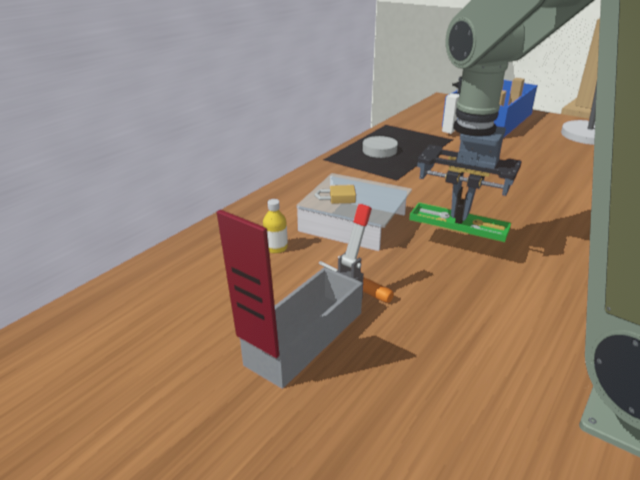

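step_arm --motion '[[-1,[-0.01,0.02,0.02],0.03],[-1,[-0.03,0.05,0.05],0.1],[-1,[-0.05,0.09,0.08],0.18],[-1,[-0.07,0.13,0.11],0.28],[-1,[-0.09,0.17,0.12],0.38],[-1,[-0.11,0.21,0.12],0.48],[-1,[-0.117,0.25,0.12],0.58],[-1,[-0.117,0.28,0.12],0.68],[-1,[-0.117,0.305,0.12],0.78],[-1,[-0.117,0.32,0.12],0.85],[-1,[-0.117,0.33,0.12],0.89],[-1,[-0.117,0.332,0.12],0.9]]'

```text
clock: 10.62
position: [0.3592, -0.0495, 0.1392]
tool_rot: [0.244, 0.664, -0.245, 0.663]
contact_force: [-0.4, -0.3, -2.1]
grip_width: 0.0118
```

step_arm --motion '[[-1,[0.0,0.02,0],0.04],[-1,[0.0,0.05,0],0.12],[-1,[0.005,0.09,0],0.22],[-1,[0.01,0.14,0],0.32],[-1,[0.01,0.19,0],0.42],[-1,[0.01,0.24,0],0.52],[-1,[0.015,0.29,0],0.62],[-1,[0.02,0.34,0],0.72],[-1,[0.02,0.38,0],0.8],[-1,[0.02,0.42,0],0.85],[-1,[0.02,0.44,0],0.88],[-1,[0.02,0.45,0],0.888]]'

```text
clock: 11.62
position: [0.37, 0.1754, 0.1395]
tool_rot: [0.003, 0.707, -0.003, 0.707]
contact_force: [-0.2, 0.5, -2.4]
grip_width: 0.012
```

```bash
python3 - <<'E'
from h import *
st();print(jaw()[0])
for n in('side','wrist','scene'):
  d=grab(n,n+'7.png');np.savez('/tmp/'+n+'7.npz',**d)
E
```

```text
{'clock': 11.6167, 'joints': [0.4148, 0.1293, 2.0285, -0.0001, 0.9845, -1.1468], 'position': [0.37, 0.1754, 0.1395], 'tool_rot': [0.0031, 0.7073, -0.0034, 0.7069], 'contact_force': [-0.1971, 0.5186, -2.3927], 'grip_width': 0.012}
89.47531312612242
```

View pics/wrist7.png

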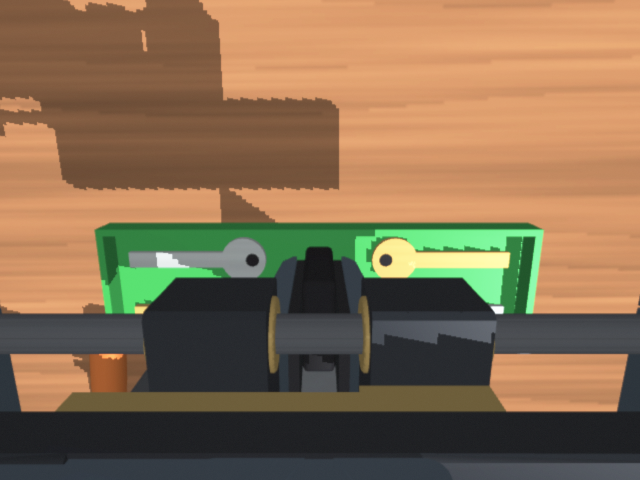

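View pics/scene7.png

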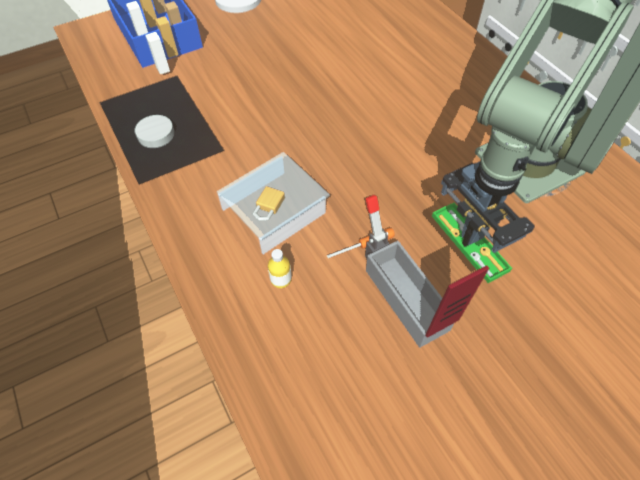

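```bash
python3 - <<'E'
from h import *
cx,cy,a=.510,.1755,-.0095
def T(P):
    P=np.array(P,float);c,s=np.cos(a),np.sin(a);return np.c_[cx+c*P[:,0]-s*P[:,1],cy+s*P[:,0]+c*P[:,1],P[:,2]]
def rect(x,y,z):return T([(x,y,z),(x,-y,z),(-x,-y,z),(-x,y,z),(x,y,z)])
out=[]
for n in('scene','side'):
    d=dict(np.load(f'/tmp/{n}0.npz'));o=(340,220) if n=='scene' else (225,210)
    S=5
    img=cv2.resize(d['img'][o[1]:o[1]+120 if n=='scene' else o[1]+180,o[0]:o[0]+130+(0 if n=='scene' else 20)],None,fx=S,fy=S,interpolation=cv2.INTER_CUBIC)
    for L,col in((rect(.04,.107,.066),(255,255,0)),(rect(.034,.101,.066),(0,255,255)),(rect(.034,.101,.006),(0,255,0))):
        p=((proj(d,L)-o+.5)*S).round().astype(int);cv2.polylines(img,[p.reshape(-1,1,2)],False,col,1)
    if img.shape[0]>600: img=cv2.resize(img,None,fx=.66,fy=.66,interpolation=cv2.INTER_AREA)
    cv2.imwrite(f'pics/{n}_ov.png',img[...,::-1]); print(img.shape)
E
```

```text
(600, 650, 3)
(594, 495, 3)
```

View pics/scene_ov.png

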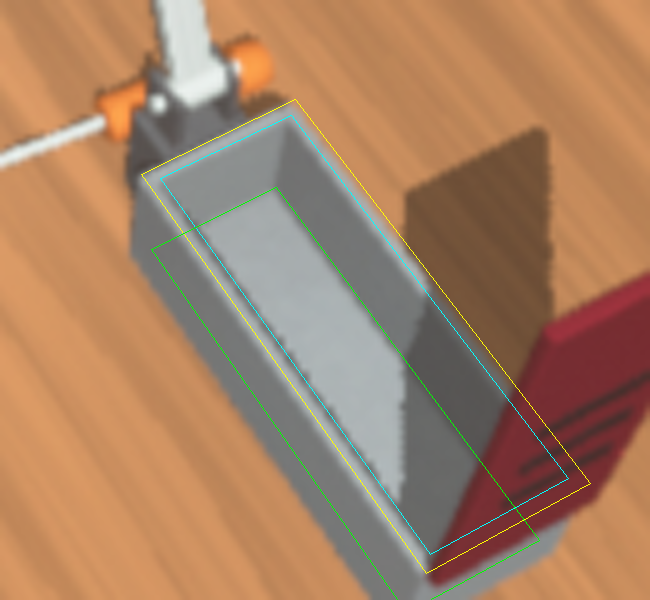

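View pics/side_ov.png

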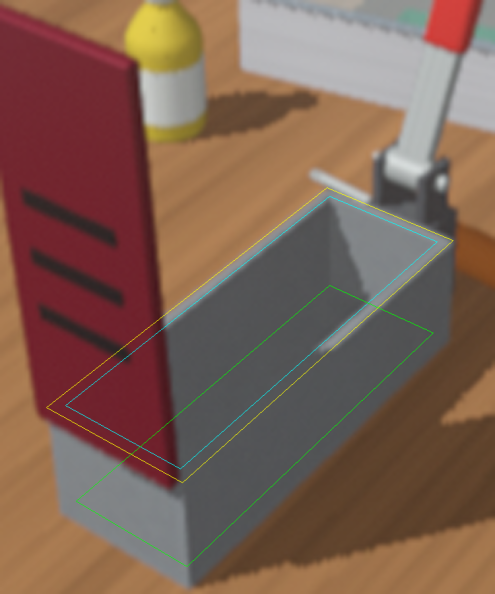

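step_arm --motion '[[-1,[0.02,0.001,0],0],[-1,[0.05,0.001,0],0],[-1,[0.09,0.001,0],0],[-1,[0.13,0.001,0],0],[-1,[0.17,0.001,0],0],[-1,[0.21,0.001,0],0],[-1,[0.24,0.001,0],0],[-1,[0.265,0.001,0],0],[-1,[0.28,0.001,0],0],[-1,[0.28,0.001,0],0],[-1,[0.28,0.001,0],0]]'

```text
clock: 12.68
position: [0.5098, 0.1745, 0.1396]
tool_rot: [0.004, 0.708, -0.004, 0.707]
contact_force: [-0.6, 0.0, -1.8]
grip_width: 0.0119
```

```bash
python3 - <<'E'
from h import *
st();print(jaw()[0])
s=env.sense();bz=s['position'][2]-.020
cx,cy,a=.510,.1755,-.0095
def T(P):
    P=np.array(P,float);c,s=np.cos(a),np.sin(a);return np.c_[cx+c*P[:,0]-s*P[:,1],cy+s*P[:,0]+c*P[:,1],P[:,2]]
def rect(x,y,z):return T([(x,y,z),(x,-y,z),(-x,-y,z),(-x,y,z),(x,y,z)])
for n in('scene','side'):
    d=grab(n,n+'8.png');o=(340,200) if n=='scene' else (225,180)
    S=5
    img=cv2.resize(d['img'][o[1]:o[1]+120,o[0]:o[0]+150],None,fx=S,fy=S,interpolation=cv2.INTER_CUBIC)
    for L,col in((rect(.04,.107,.066),(255,255,0)),(rect(.028,.095,bz+.014),(255,0,255))):
        p=((proj(d,L)-o+.5)*S).round().astype(int);cv2.polylines(img,[p.reshape(-1,1,2)],False,col,1)
    cv2.imwrite(f'pics/{n}_ov8.png',img[...,::-1])
    W=cloud(d);I=d['img'].astype(int)
    g=(I[...,1]>I[...,0]*1.5)&(I[...,1]>I[...,2]*1.4)&(W[...,2]<.16)&(W[...,2]>.08)&(W[...,1]>.05)&(W[...,1]<.3)
    P=W[g];print(n,len(P),cv2.minAreaRect(P[:,:2].astype(np.float32)),np.percentile(P[:,2],[2,50,98]).round(4))
E
```

```text
{'clock': 12.6833, 'joints': [0.3084, 0.3231, 1.7595, 0.0001, 1.0602, -1.2506], 'position': [0.5098, 0.1745, 0.1396], 'tool_rot': [0.0041, 0.7075, -0.0043, 0.7067], 'contact_force': [-0.5736, 0.0486, -1.8264], 'grip_width': 0.0119}
89.32323698690965
scene 1108 ((0.5118049383163452, 0.17480894923210144), (0.19071924686431885, 0.05662517249584198), 89.26933288574219) [0.1184 0.123  0.1345]
side 1546 ((0.5075082778930664, 0.1746845841407776), (0.19033440947532654, 0.05626596882939339), 89.18074035644531) [0.1206 0.1245 0.1345]
```

View pics/scene_ov8.png

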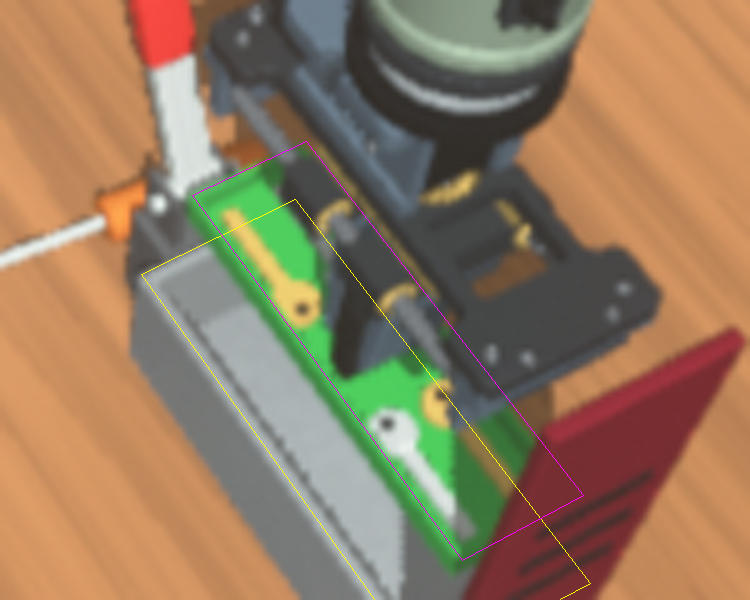

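View pics/side_ov8.png

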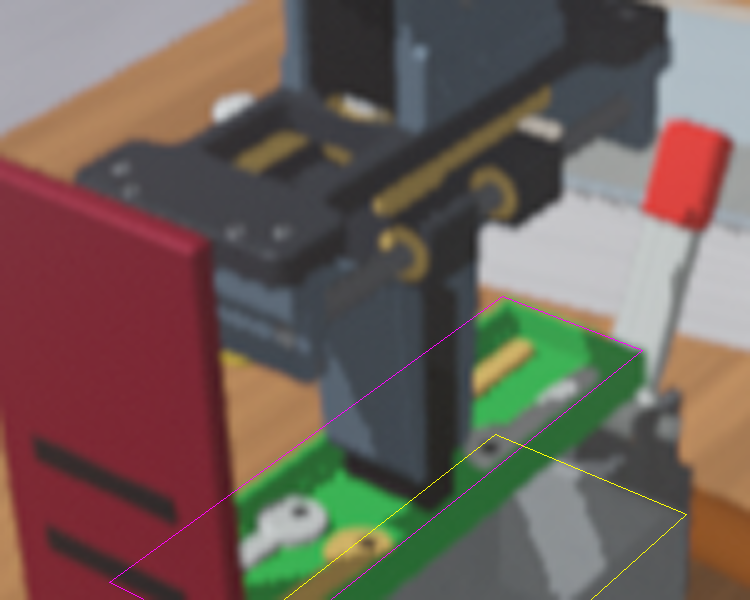

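step_arm --motion '[[-1,[0.002,0,-0.02],0],[-1,[0.002,0,-0.05],0],[-1,[0.002,0,-0.08],0],[-1,[0.002,0,-0.11],0],[-1,[0.002,0,-0.14],0],[-1,[0.002,0,-0.165],0],[-1,[0.002,0,-0.185],0],[-1,[0.002,0,-0.2],0],[-1,[0.002,0,-0.208],0],[-1,[0.002,0,-0.21],0]]'

```text
clock: 13.62
position: [0.5105, 0.1752, 0.0343]
tool_rot: [0.004, 0.707, -0.004, 0.707]
contact_force: [-0.7, -0.4, -2.9]
grip_width: 0.0118
```

```bash
python3 - <<'E'
from h import *
st();print(jaw()[0])
d=grab('scene','scene9.png');cv2.imwrite('pics/scene9z.png',cv2.resize(d['img'][200:350,340:490],None,fx=4,fy=4,interpolation=cv2.INTER_CUBIC)[...,::-1])
E
```

```text
{'clock': 13.6167, 'joints': [0.3093, 0.444, 1.884, 0.0001, 0.8147, -1.2512], 'position': [0.5105, 0.1752, 0.0343], 'tool_rot': [0.0036, 0.7075, -0.0037, 0.7067], 'contact_force': [-0.6797, -0.4234, -2.8984], 'grip_width': 0.0118}
89.40732788938165
```

View pics/scene9z.png

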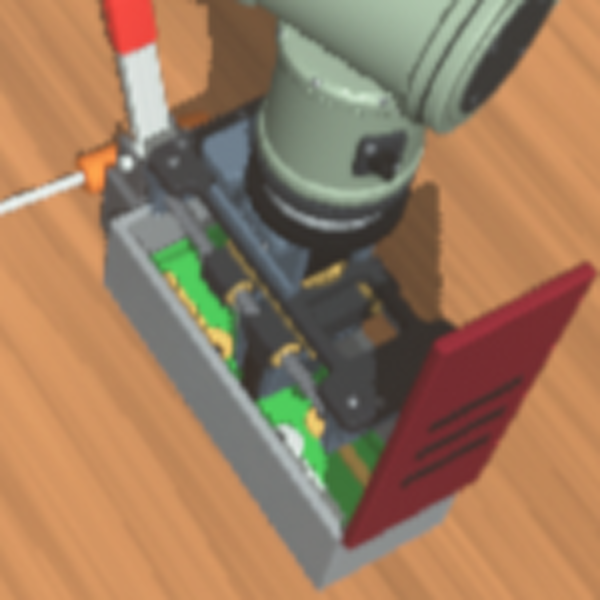

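step_arm --motion '[[-1,[0,0,-0.004],0],[-1,[0,0,-0.008],0],[-1,[0,0,-0.012],0],[-1,[0,0,-0.015],0],[-1,[0,0,-0.017],0],[-1,[0,0,-0.017],0]]'

```text
clock: 14.17
position: [0.5108, 0.1752, 0.0263]
tool_rot: [0.004, 0.707, -0.004, 0.707]
contact_force: [0.4, -0.8, -2.8]
grip_width: 0.0119
```

step_arm --motion '[[-1,[0,0,-0.001],0],[-1,[0,0,-0.002],0],[-1,[0,0,-0.003],0],[-1,[0,0,-0.003],0]]'

```text
clock: 14.5
position: [0.5111, 0.1753, 0.026]
tool_rot: [0.004, 0.707, -0.004, 0.707]
contact_force: [-1.6, -0.8, 4.6]
grip_width: 0.0119
```

step_arm --motion '[[-0.2,[0,0,0],0],[-0.2,[0,0,0],0],[-0.2,[0,0,0],0],[-0.2,[0,0,0],0],[-0.2,[0,0,0],0],[-0.2,[0,0,0.02],0],[-0.2,[0,0,0.07],0],[-0.2,[0,0,0.14],0],[-0.2,[0,0,0.22],0],[-0.2,[-0.04,0,0.3],0],[-0.2,[-0.12,0,0.36],0],[-0.2,[-0.2,0,0.4],0]]'

```text
clock: 15.5
position: [0.424, 0.1756, 0.2215]
tool_rot: [0.005, 0.705, -0.003, 0.709]
contact_force: [-0.8, 1.0, 0.9]
grip_width: 0.0363
```

```bash
python3 - <<'E'
from h import *
st()
for n in('scene','side'):
    d=grab(n,n+'10.png');np.savez(f'/tmp/{n}10.npz',**d)
    W=cloud(d);I=d['img'].astype(int)
    g=(I[...,1]>I[...,0]*1.5)&(I[...,1]>I[...,2]*1.4)&(W[...,2]<.16)&(W[...,1]>.05)&(W[...,1]<.3)
    P=W[g];print(n,len(P),P.mean(0).round(3),P[:,2].min(),P[:,2].max())
    m=(W[...,2]>.10)&(W[...,1]>.27)&(W[...,1]<.40)&(W[...,0]>.4)&(W[...,0]<.6)&(W[...,2]<.3)&(I[...,0]>I[...,1]*2)
    P=W[m]
    if len(P)>50: print('lid',len(P),np.percentile(P,[1,99],axis=0).round(3).tolist(),np.polyfit(P[:,2],P[:,1],1))
    cv2.imwrite(f'pics/{n}10z.png',cv2.resize(d['img'][180:330,340:490] if n=='scene' else d['img'][180:390,220:430],None,fx=2.8 if n=='side' else 4,fy=2.8 if n=='side' else 4,interpolation=cv2.INTER_CUBIC)[...,::-1])
E
```

```text
{'clock': 15.5, 'joints': [0.3676, 0.1278, 1.8019, 0.0001, 1.2067, -1.1916], 'position': [0.424, 0.1756, 0.2215], 'tool_rot': [0.0048, 0.7054, -0.0034, 0.7088], 'contact_force': [-0.7685, 0.965, 0.8556], 'grip_width': 0.0363}
scene 798 [0.502 0.161 0.01 ] 0.0019097638975653806 0.05456151292782209
lid 1227 [[0.477, 0.289, 0.103], [0.553, 0.297, 0.281]] [0.02268966 0.28928624]
side 477 [0.528 0.148 0.015] 0.006487746507389929 0.06777277074450112
lid 4556 [[0.471, 0.289, 0.102], [0.548, 0.297, 0.28]] [0.02936529 0.28788697]
```

View pics/scene10z.png

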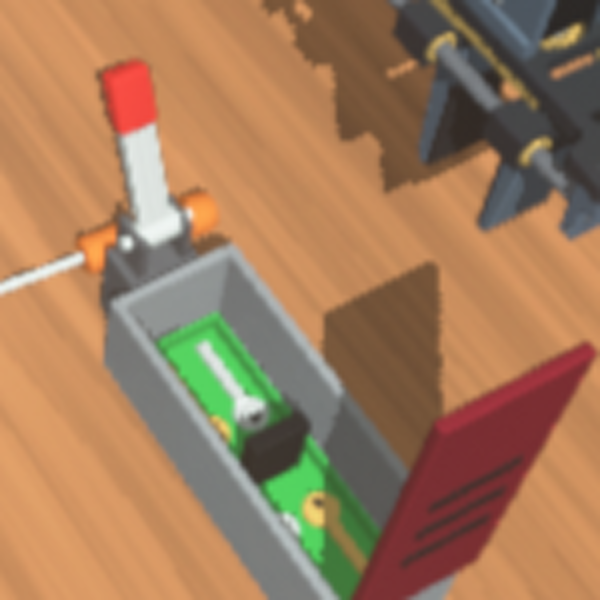

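View pics/side10z.png

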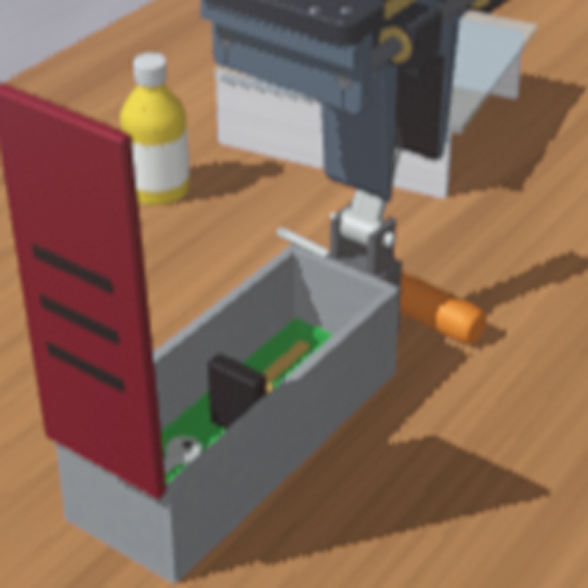

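step_arm --motion '[[-0.6,[0,0,0.05],-0.1],[-1,[0,0.02,0.1],-0.2],[-1,[0,0.05,0.15],-0.3],[-1,[0,0.09,0.19],-0.4],[-1,[0,0.13,0.2],-0.5],[-1,[0,0.18,0.2],-0.6],[-1,[0,0.23,0.2],-0.7],[-1,[0,0.28,0.2],-0.8],[-1,[0,0.33,0.2],-0.9],[-1,[0,0.37,0.2],-1],[-1,[0,0.4,0.2],-1],[-1,[0,0.4,0.2],-1]]'

```text
clock: 16.6
position: [0.4232, 0.3777, 0.3174]
tool_rot: [0.273, 0.653, -0.273, 0.652]
contact_force: [-0.3, -0.4, 0.8]
grip_width: 0.0003
```

step_arm --motion '[[-1,[0.02,0.02,0],-0.1],[-1,[0.05,0.04,0],-0.22],[-1,[0.09,0.04,0],-0.36],[-1,[0.13,0.04,0],-0.5],[-1,[0.17,0.04,0],-0.64],[-1,[0.19,0.04,0],-0.78],[-1,[0.19,0.04,0],-0.9],[-1,[0.19,0.04,0],-0.98],[-1,[0.19,0.04,0],-0.98]]'

```text
clock: 17.35
position: [0.5187, 0.3941, 0.318]
tool_rot: [0.499, 0.501, -0.499, 0.501]
contact_force: [-0.1, -0.3, 0.5]
grip_width: 0.0002
```

```bash
python3 - <<'E'
from h import *
st();print(jaw()[0])
grab('side','side11.png')
E
```

```text
{'clock': 17.35, 'joints': [0.6324, 0.4081, 1.1737, -0.0006, 1.5606, 0.6278], 'position': [0.5187, 0.3941, 0.318], 'tool_rot': [0.4985, 0.501, -0.4992, 0.5013], 'contact_force': [-0.1363, -0.2928, 0.4763], 'grip_width': 0.0002}
0.26501866540593755
```

View pics/side11.png

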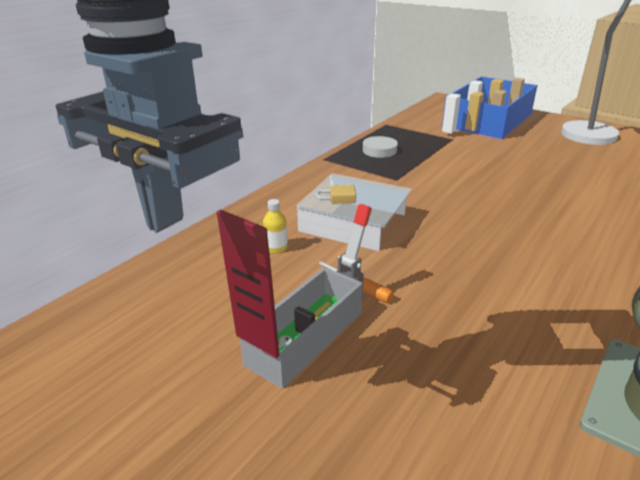

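step_arm --motion '[[-1,[-0.015,0,-0.04],0],[-1,[-0.015,-0.02,-0.1],0],[-1,[-0.015,-0.07,-0.14],0],[-1,[-0.015,-0.1,-0.156],0],[-1,[-0.015,-0.118,-0.156],0],[-1,[-0.015,-0.118,-0.156],0]]'

```text
clock: 17.9
position: [0.5106, 0.3345, 0.2407]
tool_rot: [0.499, 0.501, -0.499, 0.501]
contact_force: [0.2, 0.1, 0.1]
grip_width: 0.0009
```

```bash
python3 - <<'E'
import numpy as np
from h import *
st()
# ref = commanded ~ (.511,.335,.240)
for t in np.r_[1.65:-.01:-.1]:
    c,s=np.cos(t),np.sin(t); y=.2825-.17*c+.0085*s+.016; z=.0665+.17*s+.0085*c
    print(round(t,2),round(y,4),round(z,4),'sh',round((y-.335)/.5,3),round((z-.240)/.5,3))
E
```

```text
{'clock': 17.9, 'joints': [0.5614, 0.3619, 1.4334, -0.0006, 1.3466, 0.5565], 'position': [0.5106, 0.3345, 0.2407], 'tool_rot': [0.4986, 0.5011, -0.4989, 0.5014], 'contact_force': [0.1562, 0.0864, 0.1181], 'grip_width': 0.0009}
1.65 0.3204 0.2353 sh -0.029 -0.009
1.55 0.3035 0.2366 sh -0.063 -0.007
1.45 0.2865 0.2363 sh -0.097 -0.007
1.35 0.2696 0.2342 sh -0.131 -0.012
1.25 0.253 0.2305 sh -0.164 -0.019
1.15 0.2368 0.2251 sh -0.196 -0.03
1.05 0.2213 0.2182 sh -0.227 -0.044
0.95 0.2065 0.2097 sh -0.257 -0.061
0.85 0.1927 0.1998 sh -0.285 -0.08
0.75 0.1799 0.1886 sh -0.31 -0.103
0.65 0.1683 0.1761 sh -0.333 -0.128
0.55 0.158 0.1626 sh -0.354 -0.155
0.45 0.1491 0.1481 sh -0.372 -0.184
0.35 0.1417 0.1328 sh -0.387 -0.214
0.25 0.1359 0.1168 sh -0.398 -0.246
0.15 0.1317 0.1003 sh -0.407 -0.279
0.05 0.1291 0.0835 sh -0.412 -0.313
```

step_arm --motion '[[-1,[0,-0.025,-0.007],0],[-1,[0,-0.05,-0.007],0],[-1,[0,-0.074,-0.007],0],[-1,[0,-0.097,-0.007],0],[-1,[0,-0.131,-0.012],0],[-1,[0,-0.164,-0.019],0],[-1,[0,-0.196,-0.03],0],[-1,[0,-0.227,-0.044],0],[-1,[0,-0.257,-0.061],0],[-1,[0,-0.285,-0.08],0],[-1,[0,-0.31,-0.103],0],[-1,[0,-0.31,-0.103],0]]'

```text
clock: 18.9
position: [0.509, 0.1781, 0.1871]
tool_rot: [0.497, 0.501, -0.501, 0.501]
contact_force: [-0.1, -0.0, 0.1]
grip_width: 0.0004
```

```bash
python3 - <<'E'
from h import *
st()
grab('side','side12.png')
E
```

```text
{'clock': 18.9, 'joints': [0.3163, 0.285, 1.6853, -0.0019, 1.1759, 0.3135], 'position': [0.509, 0.1781, 0.1871], 'tool_rot': [0.4973, 0.5011, -0.5009, 0.5007], 'contact_force': [-0.1411, -0.0375, 0.1485], 'grip_width': 0.0004}
```

View pics/side12.png

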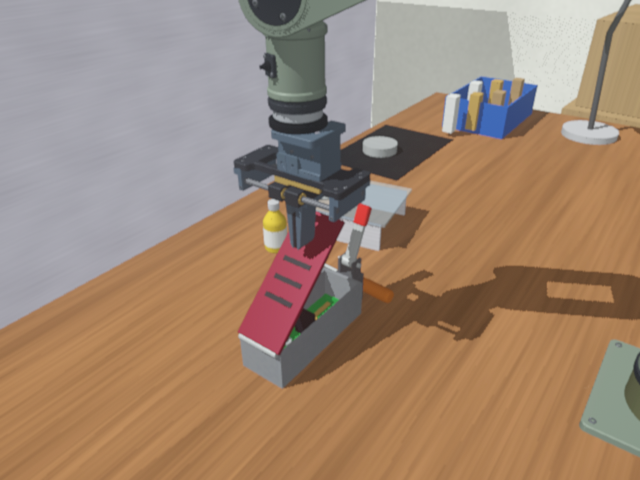

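step_arm --motion '[[-1,[0,-0.024,-0.025],0],[-1,[0,-0.044,-0.052],0],[-1,[0,-0.062,-0.081],0],[-1,[0,-0.077,-0.111],0],[-1,[0,-0.089,-0.143],0],[-1,[0,-0.097,-0.176],0],[-1,[0,-0.1,-0.2],0],[-1,[0,-0.103,-0.215],0],[-1,[0,-0.103,-0.224],0],[-1,[0,-0.103,-0.228],0],[-1,[0,-0.103,-0.228],0]]'

```text
clock: 19.87
position: [0.511, 0.1301, 0.0751]
tool_rot: [0.499, 0.501, -0.498, 0.502]
contact_force: [0.2, 0.2, -0.4]
grip_width: 0.0005
```

```bash
python3 - <<'E'
from h import *
st()
for n in('side','scene'):
    d=grab(n,n+'13.png');W=cloud(d);I=d['img'].astype(int)
    m=(I[...,0]>I[...,1]*2.2)&(I[...,0]>I[...,2]*1.8)&(W[...,1]>.065)&(W[...,1]<.3)&(W[...,0]>.478)&(W[...,0]<.542)&(W[...,2]>.06)
    P=W[m];print(n,len(P),np.polyfit(P[:,1],P[:,2],1).round(4),P[:,2].mean())
E
```

```text
{'clock': 19.8667, 'joints': [0.2275, 0.3754, 1.8699, -0.0, 0.8954, 0.222], 'position': [0.511, 0.1301, 0.0751], 'tool_rot': [0.4989, 0.5012, -0.4984, 0.5015], 'contact_force': [0.1736, 0.15, -0.4271], 'grip_width': 0.0005}
side 2701 [0.0005 0.0744] 0.07451330235507225
scene 1736 [-0.0012  0.074 ] 0.073706236203596
```

View pics/side13.png

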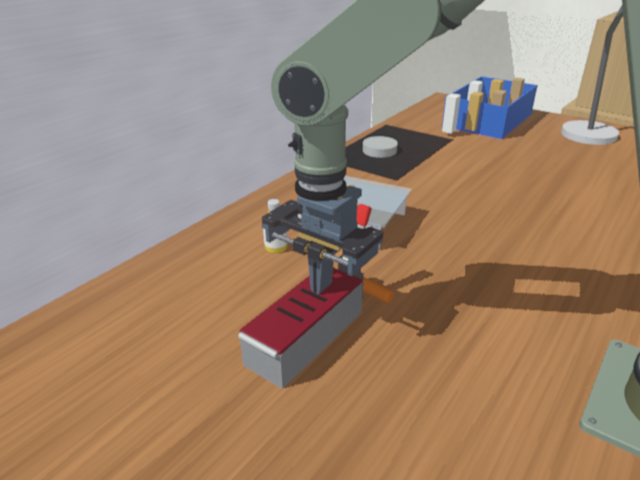

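step_arm --motion '[[-1,[0,0,-0.003],0],[-1,[0,0,-0.005],0],[-1,[0,0,-0.005],0],[-1,[0,0,0.03],0],[-1,[0,0,0.1],0],[-1,[0,0,0.18],0],[-1,[0,0,0.26],0],[-1,[0,0,0.34],0],[-1,[0,-0.03,0.39],0],[-1,[0,-0.1,0.39],0],[-1,[0,-0.17,0.39],0],[-1,[0,-0.24,0.39],0]]'

```text
clock: 20.97
position: [0.5106, 0.0089, 0.2709]
tool_rot: [0.499, 0.501, -0.498, 0.502]
contact_force: [0.3, -0.3, -0.9]
grip_width: 0.0004
```

```bash
python3 - <<'E'
from h import *
st()
for n in('side','scene'):
    d=grab(n,n+'14.png');W=cloud(d);I=d['img'].astype(int)
    m=(I[...,0]>I[...,1]*2.2)&(I[...,0]>I[...,2]*1.8)&(W[...,1]>.075)&(W[...,1]<.3)&(W[...,0]>.478)&(W[...,0]<.542)&(W[...,2]>.06)
    P=W[m];print(n,len(P),np.polyfit(P[:,1],P[:,2],1).round(4),P[:,2].mean())
    m=(W[...,2]>.10)&(W[...,1]>-.04)&(W[...,1]<.1)&(W[...,0]>.47)&(W[...,0]<.55)&(W[...,2]<.2)
    P=W[m];print(len(P),np.polyfit(P[:,2]-.0825,P[:,1],1),np.percentile(P,[1,99],axis=0).round(3).tolist())
for t in np.r_[1.5:-.01:-.1]:
    c,s=np.cos(t),np.sin(t);print(round(t,2),round(.0485+.08*c-.0075*s-.016,4),round(.0825+.08*s+.0075*c,4))
E
```

```text
{'clock': 20.9667, 'joints': [-0.005, 0.184, 1.6067, 0.0001, 1.3484, -0.0119], 'position': [0.5106, 0.0089, 0.2709], 'tool_rot': [0.4989, 0.5011, -0.4976, 0.5023], 'contact_force': [0.3241, -0.2754, -0.8733], 'grip_width': 0.0004}
side 3151 [-0.0006  0.0747] 0.07455100331054289
649 [-0.44553404  0.05114089] [[0.496, 0.004, 0.1], [0.518, 0.045, 0.176]]
scene 2414 [-0.      0.0736] 0.07360337698572235
380 [-0.46512589  0.05236578] [[0.499, 0.002, 0.101], [0.523, 0.045, 0.176]]
1.5 0.0307 0.1628
1.4 0.0387 0.1626
1.3 0.0467 0.1616
1.2 0.0545 0.1598
1.1 0.0621 0.1572
1.0 0.0694 0.1539
0.9 0.0764 0.1498
0.8 0.0829 0.1451
0.7 0.0889 0.1398
0.6 0.0943 0.1339
0.5 0.0991 0.1274
0.4 0.1033 0.1206
0.3 0.1067 0.1133
0.2 0.1094 0.1057
0.1 0.1114 0.0979
-0.0 0.1125 0.09
```

View pics/side14.png

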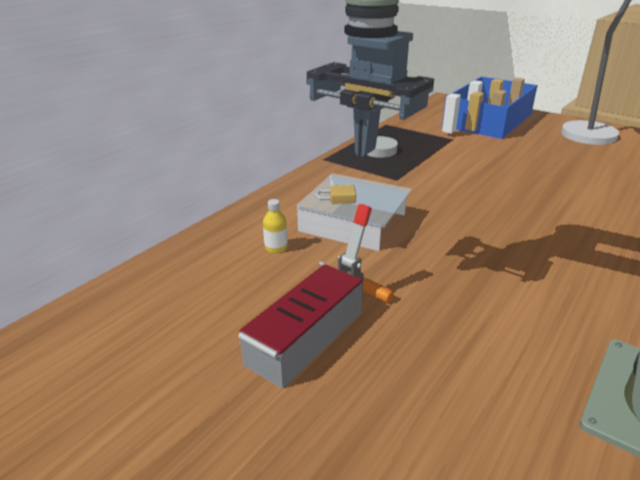

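step_arm --motion '[[-1,[-0.004,-0.05,0],0],[-1,[-0.004,-0.11,0],0],[-1,[-0.004,-0.117,-0.03],0],[-1,[-0.004,-0.117,-0.1],0],[-1,[-0.004,-0.117,-0.17],0],[-1,[-0.004,-0.117,-0.22],0],[-1,[-0.004,-0.117,-0.239],0],[-1,[-0.004,-0.117,-0.239],0]]'

```text
clock: 21.73
position: [0.5072, -0.0479, 0.1483]
tool_rot: [0.498, 0.503, -0.5, 0.5]
contact_force: [-0.4, -0.4, 1.2]
grip_width: 0.0008
```

step_arm --motion '[[-1,[0,0.04,0],0],[-1,[0,0.07,0],0],[-1,[0,0.095,0],0],[-1,[0,0.12,0.01],0],[-1,[0,0.145,0.018],0],[-1,[0,0.161,0.024],0],[-1,[0,0.185,0.024],0],[-1,[0,0.209,0.02],0],[-1,[0,0.224,0.014],0],[-1,[0,0.239,0.008],0],[-1,[0,0.253,0],0],[-1,[0,0.266,-0.01],0]]'

```text
clock: 22.73
position: [0.5091, 0.085, 0.1451]
tool_rot: [0.499, 0.501, -0.498, 0.502]
contact_force: [0.7, -2.8, 1.1]
grip_width: 0.0004
```

```bash
python3 - <<'E'
from h import *
st()
d=grab('side','side15.png');cv2.imwrite('pics/side15z.png',cv2.resize(d['img'][130:380,220:470],None,fx=2.4,fy=2.4)[...,::-1])
E
```

```text
{'clock': 22.7333, 'joints': [0.1432, 0.2832, 1.8038, 0.0, 1.0533, 0.138], 'position': [0.5091, 0.085, 0.1451], 'tool_rot': [0.4991, 0.501, -0.4983, 0.5016], 'contact_force': [0.7264, -2.8084, 1.1358], 'grip_width': 0.0004}
```

View pics/side15z.png

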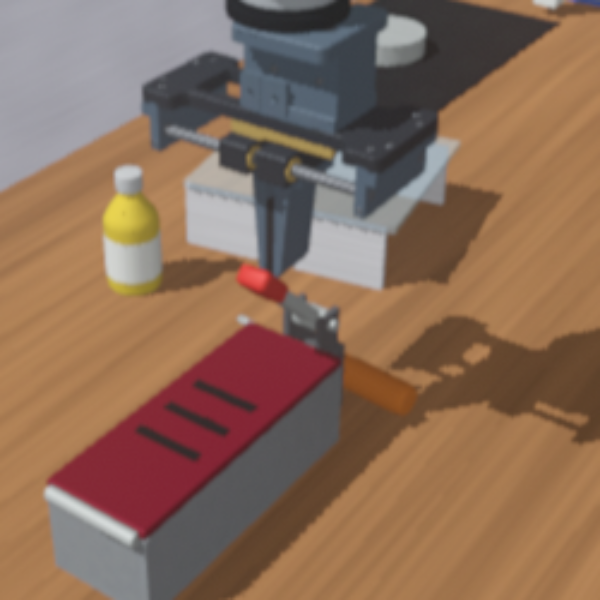

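step_arm --motion '[[-1,[0,0.012,-0.01],0],[-1,[0,0.023,-0.022],0],[-1,[0,0.032,-0.035],0],[-1,[0,0.041,-0.049],0],[-1,[0,0.047,-0.063],0],[-1,[0,0.053,-0.079],0],[-1,[0,0.057,-0.094],0],[-1,[0,0.059,-0.106],0],[-1,[0,0.059,-0.112],0],[-1,[0,0.059,-0.115],0],[-1,[0,0.059,-0.115],0],[-1,[0,0.059,-0.115],0]]'

```text
clock: 23.78
position: [0.5086, 0.1143, 0.0899]
tool_rot: [0.499, 0.501, -0.498, 0.501]
contact_force: [-3.5, -1.2, 18.7]
grip_width: 0.0006
```

```bash
python3 - <<'E'
from h import *
st()
E
```

```text
{'clock': 23.7833, 'joints': [0.1983, 0.3494, 1.8661, 0.0016, 0.9249, 0.1927], 'position': [0.5086, 0.1143, 0.0899], 'tool_rot': [0.4994, 0.5013, -0.4983, 0.501], 'contact_force': [-3.4974, -1.1996, 18.7145], 'grip_width': 0.0006}
```

Pressed to z = 0.0899, the expected fully-down height, with firm contact. Retreating upward.

step_arm --motion '[[-1,[0,0,0.01],0],[-1,[0,0,0.05],0],[-1,[0,0,0.12],0],[-1,[0,0,0.2],0],[-1,[-0.02,0,0.26],0],[-1,[-0.06,0,0.3],0],[-1,[-0.12,0,0.32],0],[-1,[-0.16,0,0.32],0],[-1,[-0.16,0,0.32],0],[-1,[-0.16,0,0.32],0]]'

```text
clock: 24.62
position: [0.4277, 0.1141, 0.2475]
tool_rot: [0.499, 0.502, -0.499, 0.501]
contact_force: [-0.2, -0.3, 0.2]
grip_width: 0.0004
```

```bash
python3 - <<'E'
from h import *
st()
for n in('side','scene'):
    d=grab(n,n+'16.png');W=cloud(d);I=d['img'].astype(int)
    o=(230,200) if n=='side' else (250,150)
    cv2.imwrite(f'pics/{n}16z.png',cv2.resize(d['img'][o[1]:o[1]+200,o[0]:o[0]+220],None,fx=3,fy=3)[...,::-1])
    m=(I[...,0]>I[...,1]*2.2)&(I[...,0]>I[...,2]*1.8)&(W[...,1]>.165)&(W[...,1]<.28)&(W[...,0]>.478)&(W[...,0]<.542)&(W[...,2]>.06)
    P=W[m];print(n,len(P),np.polyfit(P[:,1],P[:,2],1).round(4),P[:,2].mean())
    m=(W[...,2]>.080)&(W[...,1]>.05)&(W[...,1]<.16)&(W[...,0]>.495)&(W[...,0]<.525)&(W[...,2]<.13)
    P=W[m];print('clamp',len(P),np.polyfit(P[:,1]-.0485,P[:,2],1).round(4),np.percentile(P,[1,99],axis=0).round(3).tolist())
    for l in('oiler','screwdriver','padlock'):
        r=env.regions_of(l,n)
        if r: print(l,np.nanmedian(W[r[0]['pixels']],0).round(3))
E
```

```text
{'clock': 24.6167, 'joints': [0.234, 0.087, 1.7823, 0.0008, 1.2725, 0.2282], 'position': [0.4277, 0.1141, 0.2475], 'tool_rot': [0.4987, 0.5017, -0.4985, 0.5011], 'contact_force': [-0.2166, -0.3425, 0.1598], 'grip_width': 0.0004}
side 1909 [-0.0004  0.0746] 0.07454904441893959
clamp 650 [-0.0031  0.0875] [[0.496, 0.051, 0.08], [0.524, 0.151, 0.092]]
oiler [0.716 0.005 0.055]
screwdriver [0.466 0.02  0.021]
padlock [ 0.665 -0.153  0.083]
scene 1405 [-0.0008  0.0739] 0.07369011119937563
clamp 475 [0.0091 0.0866] [[0.497, 0.051, 0.081], [0.524, 0.15, 0.093]]
oiler [0.733 0.006 0.068]
screwdriver [0.518 0.01  0.019]
padlock [ 0.676 -0.156  0.088]
```

View pics/side16z.png

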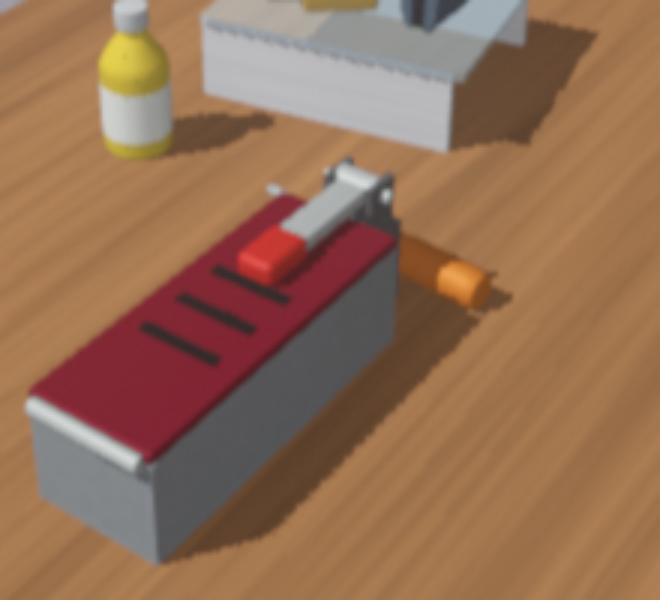

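The lid lies flat on the case and the clamp is level on it. The robot is clear, so I'm handing the job in.

```bash
python3 -c "
from cell import env
print(env.close_job())"
```

```text
the job is handed in; nothing more can be done
None
```

I drew the tray out from under the riser by its near end and picked it up by the handle. I set it lengthwise on the case floor with light contact, then let go. After that I pushed the lid shut and swung the clamp arm down onto it. The job was handed in at about 25 s of the 72 s allowed; the hand-in gave no verdict.

Last checks:
- **Lid:** it measured level within about 0.001 rad, with its top at about 74 mm in both cameras (75 mm expected when shut).
- **Clamp:** it measured within 0.01 rad of level.
- **Bystanders:** the oil bottle and padlock read within a few millimetres of their start positions. The screwdriver reads 4 to 9 mm off per camera, but the two cameras disagree on its direction, which I put down to different parts being visible. All are far below the 40 mm limit.
- **Robot:** it ended clear of everything, with contact force near zero.
- **Tray:** I saw it lying flat on the case floor after letting go, but could not see it again once the lid was shut.

No check failed.

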